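# Complete the row of spice jars

## Task

One spice jar has been left lying on the worktop. First stand it upright, lid up, on the worktop and let go of it; then take it again and set it in the one empty place on the low spice shelf, centred on its cork inlay so that the four jars stand upright in one neat, evenly spaced row. Leave the other jars and everything else where they are.

Things in the scene. Friction and masses are not known exactly. Their poses are not given: they have to be found in the camera images.
- lying_jar: the spice jar that starts lying on its side on the worktop, away from the shelf: clear glass with a dark screw lid, a cylinder 41 mm in diameter and 105 mm long (lid: the last 21 mm, same width), 110 g, free to roll. Origin at the centre of its base (20 mm above the worktop while it lies); its z axis points from base to lid
- spice_shelf: low wooden spice shelf, fixed: board 84 mm deep (x, front at -x) and 232 mm long (y, along the row), top 45 mm above the worktop, open above and at the ends; lips 6 mm wide rise 7 mm above the board along front and back edges. Four flush round cork inlays, 48 mm wide, mark four places in a straight row along y, 54 mm between centres. Origin under its centre, on the worktop; z up
- place1 (a point): centre of the leftmost (+y end) cork inlay, on the top of the shelf's board. Three of the four places hold a jar at the start; which one is empty varies
- place2 (a point): centre of the second from left cork inlay, on the top of the shelf's board. Three of the four places hold a jar at the start; which one is empty varies
- place3 (a point): centre of the third from left cork inlay, on the top of the shelf's board. Three of the four places hold a jar at the start; which one is empty varies
- place4 (a point): centre of the rightmost (-y end) cork inlay, on the top of the shelf's board. Three of the four places hold a jar at the start; which one is empty varies
- jar_a: one of the three spice jars that stand upright on the shelf from the start, same shape and size as the lying one (41 mm in diameter, 105 mm tall, dark lid); its place in the row varies. Origin at the centre of its base, z up
- jar_b: one of the three spice jars that stand upright on the shelf from the start, same shape and size as the lying one (41 mm in diameter, 105 mm tall, dark lid); its place in the row varies. Origin at the centre of its base, z up
- jar_c: one of the three spice jars that stand upright on the shelf from the start, same shape and size as the lying one (41 mm in diameter, 105 mm tall, dark lid); its place in the row varies. Origin at the centre of its base, z up
- teaspoon: steel teaspoon lying on the worktop, 132x28x11 mm, bystander; origin under its centre
- bean_tin: squat food tin on the worktop, 75 mm in diameter, 58 mm tall, bystander; origin at the centre of its base
- tumbler: clear drinking glass, 80 mm in diameter, 91 mm tall, bystander; origin at the centre of its base
- mug: striped white mug, 84 mm in diameter, 95 mm tall, handle at +y, bystander; origin at the centre of its base
Things that resemble listed ones, but are neither listed nor needed, are in the scene too. Leave any orange look-alike of the lying_jar alone.

How it is judged:
By the outcome, as a careful person would: the job done as asked, in the order asked, and still so for the second after the job is handed in, with the robot touching nothing.
It also fails if it takes over 50 s, if anything falls off the work surface, if the arm or the gripper's body presses on something with over 40 N, if the wrist force passes 120 N, or if a joint passes its speed limit or range.

## Robot

A 6-joint arm with a two-finger parallel gripper is mounted at the origin on a cart in front of the work surface, level with it; the furniture and walls round the work are solid. World frame = base frame: x ahead of the robot, y to its left, z up, the work surface at z = 0. Lengths are in mm, angles in rad, forces in N, time in s.
With the tool pointing down it reaches from about 275 to 850 mm from the base axis. Payload 19 kg.
Tool frame: the origin (TCP) lies between the finger pads; the fingertips stand 14 mm ahead of it and the grasp point (between the pads) lies 5 mm behind it; z points along the fingers, y is the line along which they close (so a half turn about z gives the same grasp; the last joint's range is limited). The gripper opens to 85 mm and grips with 20 to 120 N. Pads are 22 mm wide; open, the fingers measure 114 mm over their backs; the gripper's body (76 mm by 85 mm) begins 54 mm behind the grasp point. The pads swing forward as they close: fully open they stand 13 mm farther back than shut.
Start: joints at [1.048, 0.15, 1.437, -0, 1.554, -0.134], TCP at [217.972, 532.053, 245.267] pointing down, gripper open.
Joint ranges: [-2.8, 2.8], [-0.68, 2.1], [0.12, 2.68], [-1.39, 4.53], [0.16, 2.79], [-2.81, 2.81]. Speed limits (rad/s): [1.89, 1.89, 2.22, 3.01, 3.01, 3.01].

## Interface

Orientations are given as a unit quaternion [w, x, y, z].
In Python, from bench import * gives the robot as it stands. The module is installed in compiled form; this text tells all that it offers.
- The arm moves only by the tool servo_tool, never from a script. Its argument "motion" is text: rows parted by semicolons, each of 7 numbers parted by spaces: the finger opening in cm, from 0 to 8.54, then the shift along the tool's x, y, z in cm, then the turn, a rotation vector about the tool's x, y, z in degrees. A call has 1 to 8 rows; each row shifts and turns the commanded pose from where the row before left it, along the tool's axes as they then stand; what a row does not reach is not made up. A row lasts 1/10 s, in which the tool goes at most 50 mm and 8.59 degrees, less where a joint would pass 70% of its speed; a pose out of reach is approached as far as the arm can. A call with a gripper value outside its range is refused whole. The fingers move at their own pace and stop on an object; "newtons" is the grip in N (left out, the last holds). Time passes only in rows, so rows that do not move let the fingers close. It gives the time, the measured TCP pose, the force, the opening and the grip force at its end, in the units of the state.
- read_state(): the state, without advancing time (a new reading comes with each control period).
- get_image(name): name is "scene" or "top" or "wrist"; returns (picture, depth): 400x640x3 uint8, red, green, blue; 400x640 float32, mm along the optical axis (not along the pixel's ray), 0 where there is no reading.
- camera_model(name): a dict with "vfov" (degrees; the focal length in pixels is half the picture's height over the tangent of half this angle, whatever the lens; pixels are square), "cx", "cy" (the principal point, pixels), "eye" and "orientation" of the camera in the world; the wrist camera has in their place "hand_eye" (4x4, takes a point from camera to tool coordinates, whose origin is the TCP and whose axes are the flange's). Camera axes: x right, y down, z forward; pixel columns grow to the right and rows downward; lengths in mm; the calibration is good to about 2 mm. The wrist camera is an equidistant fisheye: a pixel r from the principal point sees the ray r / f radians off the axis. A picture is of the moment at which its call begins: read the wrist's pose just before it. camera_model takes no time and is no camera call.
- hand_in(): hands the job in; it is judged then, once.
The state is a dict: "time_s": time; "joint_positions": joint angles; "dq": joint speeds; "joint_torque": joint torques, N m; "eef_pos": TCP position; "ee_rot": TCP orientation; "wrist_force": force on the tool from outside, world axes, zero at the start; "moment": the same for the moment, N m; "opening": opening from 0.0 (shut) to 1.0 (fully open); "finger_force": force on a finger pad.
Only numpy, scipy, OpenCV 4.12 (cv2) and the standard library are available. Lean on these libraries where they do the work, as an engineer would, in place of code of your own. Each camera call takes 0.05 s, during which the arm holds its last target. There are 200 camera calls.

## Working session

There is one attempt and no reset: what is moved stays moved. The work goes in short steps, Python scripts to look and compute and a tool call to move; the robot and the scene stay as the last step left them, time stands still between calls to the robot, and variables do not carry over. Pictures are saved under pics/ and viewed, at most 10 in all, crops included, and the job is handed in when it is done.

Besides the shell and the picture viewer there is one more tool, called after "Request:" as name(argument=value, ...), one argument or row to a line, values as JSON. servo_tool: Moves the arm, as the interface text tells. Its arguments: {"type":"object","properties":{"motion":{"type":"string"},"newtons":{"type":"number"}},"required":["motion"]}

```bash
mkdir -p pics; cat > h.py <<'E'
from bench import *
import numpy as np, cv2
from scipy.spatial.transform import Rotation as R
def rot(q): return R.from_quat([q[1],q[2],q[3],q[0]]).as_matrix()
def cam(n):
    m=camera_model(n); f=200/np.tan(np.radians(m['vfov'])/2)
    if n=='wrist':
        s=read_state(); T=np.eye(4); T[:3,:3]=rot(s['ee_rot']); T[:3,3]=s['eef_pos']; T=T@np.array(m['hand_eye'])
    else:
        T=np.eye(4); T[:3,:3]=rot(m['orientation']); T[:3,3]=m['eye']
    return dict(n=n,f=f,cx=m['cx'],cy=m['cy'],T=T)
def ray(c,u,v):
    x,y=(u-c['cx'])/c['f'],(v-c['cy'])/c['f']
    if c['n']=='wrist':
        r=np.hypot(x,y); d=np.array([x*np.sinc(r/np.pi),y*np.sinc(r/np.pi),np.cos(r)])
    else: d=np.array([x,y,1.])
    return c['T'][:3,:3]@d, c['T'][:3,3]
def onz(c,u,v,z):
    d,o=ray(c,u,v); return o+d*(z-o[2])/d[2]
def bydepth(c,u,v,dep):
    d,o=ray(c,u,v); k=(c['T'][:3,:3].T@d)[2]; return o+d*dep/k
def tri(rs):
    A=0;b=0
    for d,o in rs:
        d=d/np.linalg.norm(d); P=np.eye(3)-np.outer(d,d); A=A+P; b=b+P@o
    p=np.linalg.solve(A,b); return p
def snap(n,name):
    c=cam(n); im,d=get_image(n); cv2.imwrite(f'pics/{name}.png',im[...,::-1]); np.savez(f'pics/{name}.npz',d=d,**c); return c,im,d
def load(name):
    z=np.load(f'pics/{name}.npz'); return {k:(z[k].item() if z[k].ndim==0 else z[k]) for k in z}
E
python3 - <<'E'
from h import *
for n in('scene','top','wrist'):
    c,im,d=snap(n,n+'0'); print(n,c)
a,b=cv2.imread('pics/scene0.png'),cv2.imread('pics/top0.png')
s=read_state();print(s)
E
```

```text
scene {'n': 'scene', 'f': np.float64(386.66934554068484), 'cx': 325.65338638692407, 'cy': 194.7840917639677, 'T': array([[ 6.38608010e-01, -4.44507226e-01,  6.28166487e-01,
        -1.16002857e+01],
       [-7.69531610e-01, -3.69892723e-01,  5.20577059e-01,
        -1.92494040e+02],
       [ 9.53948313e-04, -8.15838648e-01, -5.78278817e-01,
         6.12761998e+02],
       [ 0.00000000e+00,  0.00000000e+00,  0.00000000e+00,
         1.00000000e+00]])}
top {'n': 'top', 'f': np.float64(482.6956183319343), 'cx': 324.4454280057791, 'cy': 188.2034741919291, 'T': array([[-2.00029458e-02, -9.98548504e-01,  5.00076727e-02,
         5.16165356e+02],
       [-9.99764512e-01,  1.95562463e-02, -9.40605270e-03,
         3.21922721e+02],
       [ 8.41443749e-03, -5.01840452e-02, -9.98704540e-01,
         1.37944335e+03],
       [ 0.00000000e+00,  0.00000000e+00,  0.00000000e+00,
         1.00000000e+00]])}
wrist {'n': 'wrist', 'f': np.float64(309.70691628693146), 'cx': 314.63831283153957, 'cy': 200.60056313240355, 'T': array([[ 3.79613733e-01,  8.81913722e-01,  2.79502417e-01,
         1.46889240e
[... 272 characters left out ...]
: 0.15, 'joint_positions': array([ 1.04801369e+00,  1.50865040e-01,  1.43783667e+00,  1.97845118e-05,
        1.55379745e+00, -1.33958330e-01]), 'dq': array([-0.00088198, -0.00193208, -0.00152841,  0.00018696, -0.0004992 ,
        0.00132453]), 'joint_torque': array([ 2.75174716e-03, -7.13373685e+01, -5.71041226e+01, -2.18172850e-04,
        7.20760683e-03,  8.09538847e-05]), 'eef_pos': array([217.89041799, 531.93930824, 244.8411092 ]), 'ee_rot': array([-1.55537392e-04,  1.93189945e-01,  9.81161271e-01, -4.25847178e-04]), 'wrist_force': array([ 0.71176362, -0.75017006,  0.18682595]), 'moment': array([-0.01356428,  0.06911229,  0.05123842]), 'finger_force': 0.0, 'opening': 0.9993422387645501}
```

View pics/scene0.png

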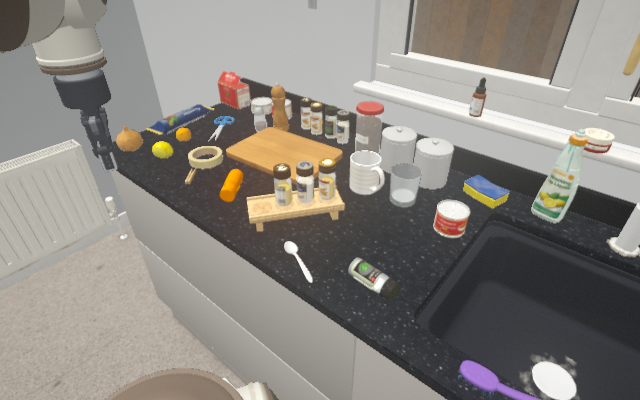

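View pics/top0.png

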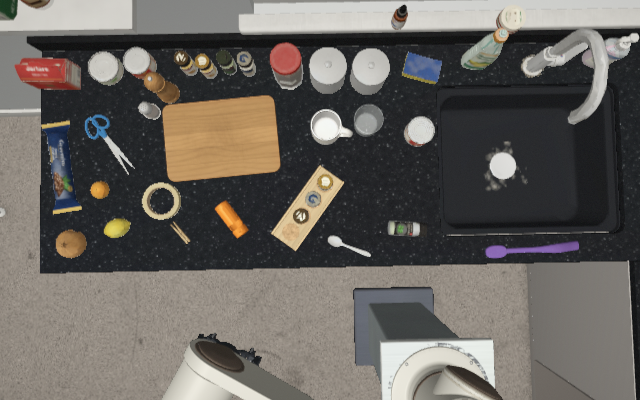

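Scene: the lying glass jar with a dark lid is at (373,277), and at (404,229) in top. It could be confused with:
- the orange cylinder, scene (231,185) / top (231,219)
- the shelf jars, scene (283,185), (305,183), (327,180)
- the back-row jars, scene (306–343,120)

I choose the clear jar with the dark lid at scene (373,277). The empty place is the shelf's left end, scene (262,205) / top (290,235), which is place1. Next, a close crop.

```bash
python3 - <<'E'
from h import *
a,b=cv2.imread('pics/scene0.png'),cv2.imread('pics/top0.png')
cr=lambda im,x,y,w,h:cv2.resize(im[y:y+h,x:x+w],(400,300),interpolation=cv2.INTER_CUBIC)
r1=np.hstack([cr(b,380,210,48,36),cr(a,340,250,64,48)])
r2=np.hstack([cr(b,258,162,120,90),cr(a,240,155,112,84)])
cv2.imwrite('pics/crop0.png',np.vstack([r1,r2]))
for n,(x0,x1,y0,y1) in {'top0':(384,426,218,240)}.items():
    c=load(n)
    P=np.array([bydepth(c,u,v,c['d'][v,u]) for v in range(y0,y1) for u in range(x0,x1) if c['d'][v,u]>0])
    tbl=P[P[:,2]<8]; print('table z',np.median(tbl[:,2]))
    P=P[P[:,2]>25]; print(len(P),P.min(0),P.max(0),P.mean(0),np.percentile(P[:,2],[50,90]))
    w,v=np.linalg.eigh(np.cov(P[:,:2].T)); print(v[:,1])
E
```

```text
table z -0.6891329286493146
494 [444.63218881  29.61109604  25.41533661] [488.26441617 132.70838568  47.34366821] [466.52660609  81.62274936  36.52995873] [37.02854817 41.82739901]
[0.07086709 0.99748577]
```

View pics/crop0.png

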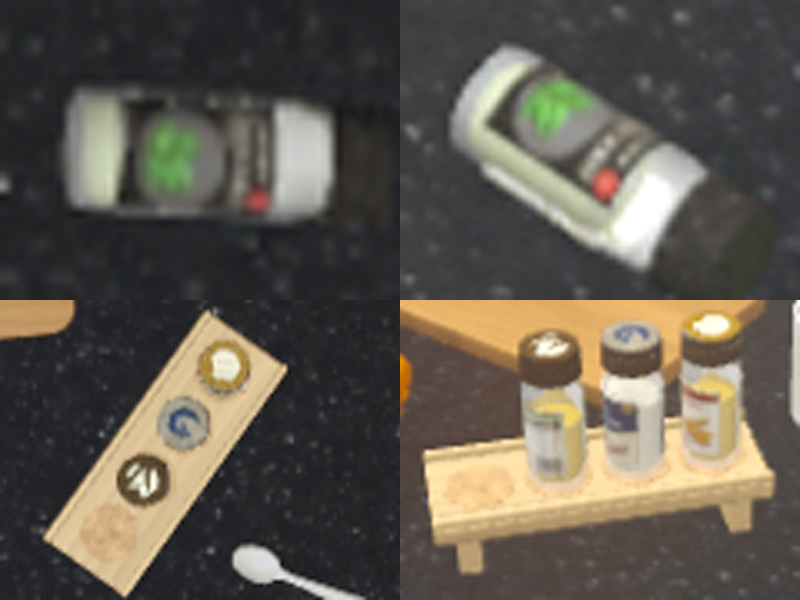

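The crop confirms it: clear glass, green herb label, dark lid toward −y. The cork of place1 is visible and empty at top (290.7,231.9) / scene (261.8,207.4).

```bash
python3 - <<'E'
from h import *
t,s=load('top0'),load('scene0'); np.set_printoptions(precision=1,suppress=True)
T=lambda a,b:tri([ray(t,*a),ray(s,*b)])
p1=T((290.7,231.9),(261.8,207.4)); print('place1',p1)
L=[T(a,b) for a,b in [((301.2,216.3),(282,167.6)),((312.9,198.6),(305,164.2)),((324.9,181.8),(327.4,162))]]
for l in L: print('lid top',l)
print('top-only z150',[onz(t,u,v,150) for u,v in((301.2,216.3),(312.9,198.6),(324.9,181.8))],'cork z45',onz(t,290.7,231.9,45))
C=[onz(t,u,v,52) for u,v in((320.4,165.6),(343.8,182.4),(295.8,250.8),(271.5,233.4))]
for c in C: print(c)
print('centre',np.mean(C,0),'row dir',(C[3]-C[0]+C[2]-C[1])/2)
print('jar ends (z20)',onz(t,387.9,228.2,20),onz(t,427,228.5,20))
# label red dot: top crop (257,200), scene crop (607,185)
print('red dot', T((380+257/8.33,210+200/8.33),(340+207/6.25,250+185/6.25)))
m=camera_model('wrist'); print(np.array(m['hand_eye']))
E
```

```text
place1 [464.8 404.3  45.1]
lid top [508.3 370.  150.8]
lid top [552.7 339.3 151.2]
lid top [595.2 307.5 149.8]
top-only z150 [array([507.4, 370.9, 150. ]), array([551.8, 340.3, 150. ]), array([594.1, 308.9, 150. ])] cork z45 [464.3 404.7  45. ]
[645.3 319.3  52. ]
[597.6 255.8  52. ]
[412.8 391.2  52. ]
[461.6 456.9  52. ]
centre [529.3 355.8  52. ] row dir [-184.3  136.5    0. ]
jar ends (z20) [468.2 133.   20. ] [465.1  22.9  20. ]
red dot [451.9  71.1  35.8]
[[  -0.    -1.    -0.3   77. ]
 [   1.    -0.    -0.     0.4]
 [   0.    -0.3    1.  -128.4]
 [   0.     0.     0.     1. ]]
```

```bash
cat >> h.py <<'E'
def down(az,tilt=0):
    """tool down with tool y at azimuth az (deg), then turned by tilt about tool y"""
    a=np.radians(az); y=np.array([np.cos(a),np.sin(a),0]); z=np.array([0,0,-1.]); M=np.c_[np.cross(y,z),y,z]
    return M@R.from_euler('y',tilt,degrees=True).as_matrix()
def plan(P,M,n,P0=None,M0=None):
    s=read_state(); P0=np.array(s['eef_pos']) if P0 is None else P0; M0=rot(s['ee_rot']) if M0 is None else M0
    rv=R.from_matrix(M0.T@M).as_rotvec(); dP=(np.array(P)-P0)/n; A=M0
    print('rv deg',np.degrees(rv))
    for i in range(n):
        print(np.round(A.T@dP/10,2), np.round(np.degrees(rv)/n,2)); A=A@R.from_rotvec(rv/n).as_matrix()
E
python3 - <<'E'
from h import *
plan([467,80,250],down(-4),11)
E
```

```text
rv deg [-4.94837170e-02  2.51432696e-02  7.17219834e+01]
[-3.65 -2.94 -0.04] [-0.    0.    6.52]
[-3.96 -2.51 -0.05] [-0.    0.    6.52]
[-4.22 -2.04 -0.05] [-0.    0.    6.52]
[-4.43 -1.55 -0.05] [-0.    0.    6.52]
[-4.58 -1.04 -0.05] [-0.    0.    6.52]
[-4.66 -0.51 -0.05] [-0.    0.    6.52]
[-4.69  0.02 -0.05] [-0.    0.    6.52]
[-4.66  0.55 -0.05] [-0.    0.    6.52]
[-4.57  1.08 -0.05] [-0.    0.    6.52]
[-4.41  1.59 -0.05] [-0.    0.    6.52]
[-4.2   2.08 -0.05] [-0.    0.    6.52]
```

Request:
servo_tool(
  motion="8 -3.65 -2.94 0 0 0 6.5; 8 -3.96 -2.51 0 0 0 6.5; 8 -4.22 -2.04 0 0 0 6.5; 8 -4.43 -1.55 0 0 0 6.5; 8 -4.58 -1.04 0 0 0 6.5; 8 -4.66 -0.5 0 0 0 6.5; 8 -4.69 0 0 0 0 6.5; 8 -4.66 0.55 0 0 0 6.5",
  newtons=30,
)

```text
time_s: 0.95
eef_pos: [399.8, 201.8, 245.3]
ee_rot: [0.0, 0.606, 0.796, 0.0]
wrist_force: [1.1, 1.1, 0.0]
opening: 0.94
finger_force: 0.0
```

Request:
servo_tool(
  motion="8 -4.57 1.08 0 0 0 6.5; 8 -4.41 1.59 0 0 0 6.5; 8 -4.2 2.08 0 0 0 6.5; 8 0 0 0 0 0 0; 8 0 0 0 0 0 0; 8 0 0 0 0 0 0",
)

```text
time_s: 1.55
eef_pos: [467.3, 81.2, 245.2]
ee_rot: [-0.0, 0.73, 0.684, -0.0]
wrist_force: [0.7, -0.2, 0.2]
opening: 0.94
finger_force: 0.0
```

```bash
python3 - <<'E'
from h import *
s=read_state(); print(s['time_s'],s['eef_pos'],np.round(rot(s['ee_rot']),3),s['joint_positions'])
c,im,d=snap('wrist','w1')
g=cv2.resize(im[...,::-1],(800,500))
cv2.imwrite('pics/w1b.png',g)
P=np.array([bydepth(c,u,v,d[v,u]) for v in range(400) for u in range(640) if d[v,u]>0])
k=(P[:,2]>8)&(P[:,2]<45)&(abs(P[:,0]-466)<40)&(P[:,1]>-5)&(P[:,1]<165)
Q=P[k];print(len(Q),np.percentile(Q,[0,1,50,99,100],axis=0))
t=Q[Q[:,2]>28];w,v=np.linalg.eigh(np.cov(t[:,:2].T));print(t.mean(0),v[:,1])
for y in range(25,135,15):
    q=t[abs(t[:,1]-y)<4]; print(y,len(q),q[:,0].min() if len(q) else 0,q[:,0].max() if len(q) else 0)
E
```

```text
1.55 [467.32781631  81.19926114 245.22340708] [[ 0.065  0.998 -0.   ]
 [ 0.998 -0.065  0.   ]
 [ 0.    -0.    -1.   ]] [ 9.31358026e-03 -6.13592797e-02  1.65838853e+00  1.40427109e-04
  1.54490563e+00  7.39442320e-02]
3172 [[446.01172001  26.83182299   8.32099204]
 [448.18658967  29.15729183  14.68583658]
 [469.3342899   83.84807344  37.89525946]
 [491.28617635 131.80694441  42.04637108]
 [492.91942285 134.01369986  42.94897691]]
[468.93055438  82.11878291  37.3741953 ] [0.07444719 0.99722496]
25 28 453.1387722951538 482.79089238727755
40 206 446.4759857099388 484.69475247984633
55 174 449.32489549755286 485.42605603645217
70 214 450.0598875507239 486.0410653235817
85 225 450.0370595192084 486.77426606812935
100 242 451.10836815545804 489.83116675595824
115 243 452.4356359598363 489.68693807519145
130 177 453.5091525778924 490.2458407048582
```

View pics/w1b.png

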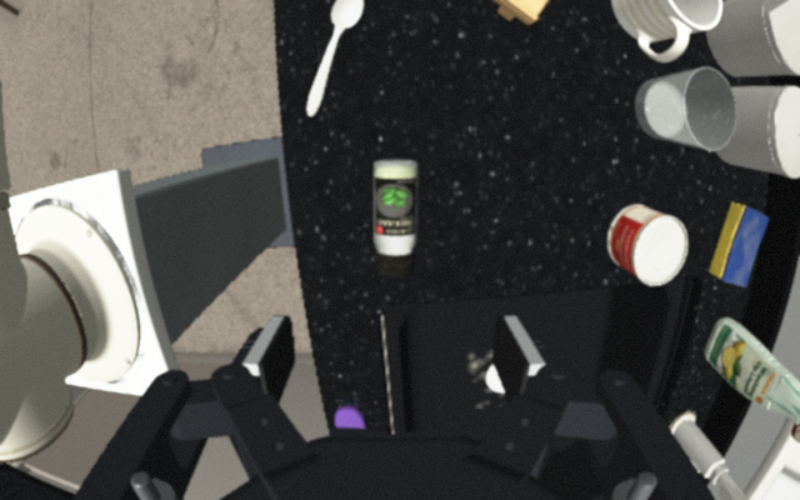

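The wrist view shows the lying jar at (395,208), base up-image (+y) and dark lid at (395,268), lined up with the tool's x axis. Now the tilted pre-grasp.

```bash
python3 - <<'E'
from h import *
M=down(-4,45); print(M[:,2]); T=np.array([468,81.5,20]); pre=T-90*M[:,2]; print(pre)
plan(pre,M,7)
E
```

```text
[ 0.04932528  0.7053843  -0.70710678]
[463.56072519  18.01541259  83.63961031]
rv deg [-0.13357055 44.99253215  0.31621797]
[-0.91  0.    2.31] [-0.02  6.43  0.05]
[-1.16  0.    2.19] [-0.02  6.43  0.05]
[-1.4   0.01  2.05] [-0.02  6.43  0.05]
[-1.62  0.01  1.88] [-0.02  6.43  0.05]
[-1.82  0.01  1.69] [-0.02  6.43  0.05]
[-2.    0.01  1.47] [-0.02  6.43  0.05]
[-2.15  0.01  1.24] [-0.02  6.43  0.05]
```

Request:
servo_tool(
  motion="8 -0.91 0 2.31 0 6.4 0; 8 -1.16 0 2.19 0 6.4 0; 8 -1.4 0 2.05 0 6.4 0; 8 -1.62 0 1.88 0 6.4 0; 8 -1.82 0 1.69 0 6.4 0; 8 -2 0 1.47 0 6.5 0; 8 -2.15 0 1.24 0 6.5 0; 8 0 0 0 0 0 0",
)

```text
time_s: 2.4
eef_pos: [462.0, 16.9, 80.2]
ee_rot: [-0.266, 0.675, 0.629, 0.28]
wrist_force: [-0.5, 0.1, 0.6]
opening: 0.939
finger_force: 0.0
```

```bash
python3 - <<'E'
from h import *
s=read_state(); print(s['joint_positions'],np.round(rot(s['ee_rot']),3))
plan([468,81.5,20],down(-4,45),4)
E
```

```text
[-0.58008807  0.22063793  1.92241648  0.66856884  1.48716938 -0.73993111] [[ 0.052  0.998  0.043]
 [ 0.701 -0.067  0.71 ]
 [ 0.712 -0.006 -0.703]]
rv deg [-0.37551397 -0.36083423 -0.15084727]
[0.07 0.05 2.21] [-0.09 -0.09 -0.04]
[0.07 0.05 2.21] [-0.09 -0.09 -0.04]
[0.08 0.04 2.21] [-0.09 -0.09 -0.04]
[0.08 0.04 2.21] [-0.09 -0.09 -0.04]
```

Request:
servo_tool(
  motion="8 0.07 0.05 2.2 -0.1 0 0; 8 0.07 0.05 2.2 -0.1 0 0; 8 0.08 0.04 2.2 -0.1 0 0; 8 0.08 0.04 1.2 0 0 0; 8 0 0 1 0 0 0; 8 0 0 0 0 0 0",
)

```text
time_s: 3.0
eef_pos: [469.5, 82.0, 23.6]
ee_rot: [-0.26, 0.675, 0.631, 0.281]
wrist_force: [-0.6, -0.2, 0.3]
opening: 0.941
finger_force: 0.0
```

Request:
servo_tool(
  motion="3.5 0 0 0 0 0 0; 3.5 0 0 0 0 0 0; 3.5 0 0 0 0 0 0; 3.5 0 0 0 0 0 0; 3.5 0 0 0 0 0 0; 3.5 0 0 0 0 0 0; 3.5 0 0 0 0 0 0; 3.5 0 0 0 0 0 0",
  newtons=30,
)

```text
time_s: 3.8
eef_pos: [470.1, 80.5, 24.1]
ee_rot: [-0.259, 0.675, 0.631, 0.281]
wrist_force: [-1.6, -4.1, 6.8]
opening: 0.466
finger_force: 29.5
```

Request:
servo_tool(
  motion="3.5 0.7 0 -0.7 0 0 0; 3.5 2 0 -2 0 0 0; 3.5 2.8 0 -2.8 0 0 0; 3.5 2.8 0 -2.8 0 0 0; 3.5 1.4 0 -1.4 0 0 0; 3.5 0 0 0 0 -4 0; 3.5 0 0 0 0 -8 0; 3.5 0 0 0 0 -8 0",
  newtons=50,
)

```text
time_s: 4.6
eef_pos: [469.5, 80.0, 161.8]
ee_rot: [-0.144, 0.715, 0.666, 0.158]
wrist_force: [0.5, -0.7, -2.0]
opening: 0.455
finger_force: 50.5
```

Request:
servo_tool(
  motion="3.5 0 0 0 0 -8 0; 3.5 0 0 0 0 -8 0; 3.5 0 0 0 0 -8 0; 3.5 0 0 0 0 -8 0; 3.5 0 0 0 0 -8 0; 3.5 0 0 0 0 -8 0; 3.5 0 0 0 0 -8 0; 3.5 0 0 0 0 -8 0",
)

```text
time_s: 5.4
eef_pos: [469.5, 81.4, 162.2]
ee_rot: [0.232, 0.69, 0.641, -0.244]
wrist_force: [-1.0, -0.8, -0.9]
opening: 0.46
finger_force: 50.5
```

Request:
servo_tool(
  motion="3.5 0 0 0 0 -6 0; 3.5 0 0 0 0 0 0; 3.5 0 0 0 0 0 0; 3.5 0 0 0 0 0 0",
)

```text
time_s: 5.8
eef_pos: [469.4, 80.6, 161.5]
ee_rot: [0.262, 0.677, 0.629, -0.277]
wrist_force: [-0.7, 0.1, -0.9]
opening: 0.462
finger_force: 50.6
```

```bash
python3 - <<'E'
from h import *
s=read_state(); print(s['eef_pos'],np.round(rot(s['ee_rot']),3),s['joint_positions'],s['wrist_force'])
c,a,d=snap('scene','s2'); c2,b,d2=snap('wrist','w2')
cv2.imwrite('pics/c2.png',np.vstack([cv2.resize(a[150:300,280:480,::-1],(800,600))[:,:800],])[:600])
cv2.imwrite('pics/c2.png',np.hstack([cv2.resize(a[130:330,300:440,::-1],(420,600)),cv2.resize(b[:,:,::-1],(380,238),)[:0].reshape(0,380,3) if 0 else cv2.copyMakeBorder(cv2.resize(b[...,::-1],(380,238)),0,362,0,0,cv2.BORDER_CONSTANT)]))
P=np.array([bydepth(c,u,v,d[v,u]) for v in range(400) for u in range(640) if d[v,u]>0])
k=(abs(P[:,0]-468)<50)&(abs(P[:,1]-75)<60)&(P[:,2]>20)
Q=P[k]
for z in range(50,260,15):
    q=Q[abs(Q[:,2]-z)<4]
    if len(q): print(z,len(q),q.min(0)[:2],q.max(0)[:2])
E
```

```text
[469.40797935  80.64595623 161.5455442 ] [[ 0.054  0.997 -0.046]
 [ 0.707 -0.071 -0.703]
 [-0.705  0.005 -0.709]] [ 0.4160383   0.25498479  1.67695612 -0.67604478  1.62585379  0.59833153] [-0.66561207  0.06269799 -0.94450073]
110 21 [449.13156704  58.03615319] [474.8403718   89.73994999]
125 64 [448.81049991  56.11290201] [472.99940978  90.34379504]
140 68 [448.04771603  56.53533445] [476.68892817  91.78173567]
155 62 [436.3577099   56.00470665] [476.56600408  90.39029632]
170 139 [434.78455697  55.17180092] [478.71003489 102.381797  ]
185 220 [418.07611808  56.78268017] [500.67312259 130.72364485]
200 268 [418.2621028   56.10958949] [517.92488566 134.78971289]
215 454 [418.01943515  56.48568174] [517.62722646 134.15958976]
230 134 [418.88341855 118.38639282] [516.44305431 134.93594413]
245 5 [454.92610415 130.68722246] [484.94226701 133.7578851 ]
```

View pics/c2.png

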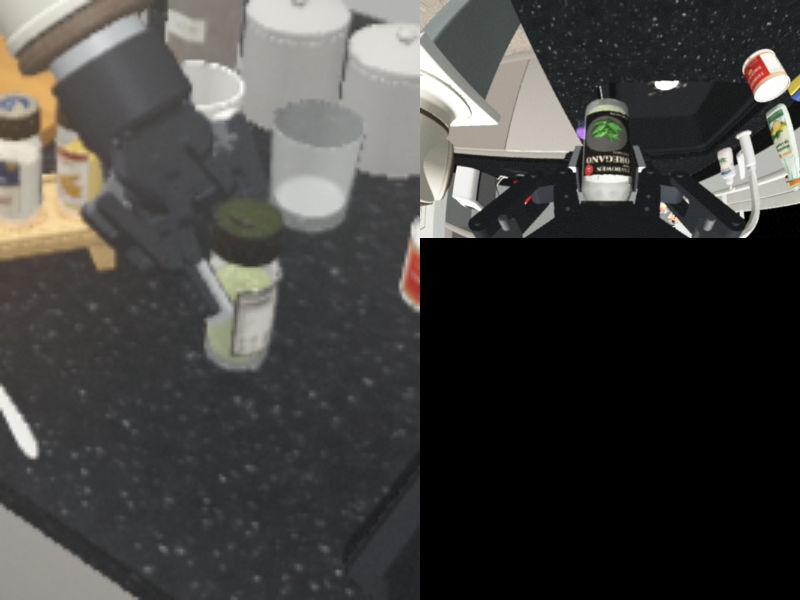

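The jar hangs upright with its lid up: lid top at crop (247,213), base at (235,368). Lowering it now.

Request:
servo_tool(
  motion="3.5 0.7 0 0.7 0 0 0; 3.5 1.7 0 1.7 0 0 0; 3.5 1.7 0 1.7 0 0 0; 3.5 1.5 0 1.5 0 0 0; 3.5 0.7 0 0.7 0 0 0; 3.5 0.4 0 0.4 0 0 0; 3.5 0 0 0 0 0 0; 3.5 0 0 0 0 0 0",
)

```text
time_s: 6.7
eef_pos: [469.9, 81.1, 66.7]
ee_rot: [0.262, 0.676, 0.63, -0.278]
wrist_force: [-0.5, -0.3, -1.6]
opening: 0.46
finger_force: 50.6
```

```bash
python3 - <<'E'
from h import *
s=read_state(); print(s['eef_pos'],np.round(rot(s['ee_rot']),3),s['wrist_force'],s['moment'])
E
```

```text
[469.92017238  81.08156485  66.74662215] [[ 0.053  0.998 -0.046]
 [ 0.705 -0.07  -0.705]
 [-0.707  0.005 -0.707]] [-0.52121774 -0.32822879 -1.63778136] [ 0.49028016 -0.07951908 -0.00693295]
```

Request:
servo_tool(
  motion="3.5 0.35 0 0.35 0 0 0; 3.5 0.25 0 0.25 0 0 0; 3.5 0.14 0 0.14 0 0 0; 3.5 0 0 0 0 0 0; 3.5 0 0 0 0 0 0",
)

```text
time_s: 7.2
eef_pos: [469.6, 81.0, 55.6]
ee_rot: [0.262, 0.676, 0.63, -0.279]
wrist_force: [-0.8, 0.2, -0.4]
opening: 0.459
finger_force: 50.6
```

Request:
servo_tool(
  motion="3.5 0.14 0 0.14 0 0 0; 3.5 0 0 0 0 0 0; 3.5 0 0 0 0 0 0",
)

```text
time_s: 7.5
eef_pos: [469.7, 81.0, 53.6]
ee_rot: [0.262, 0.676, 0.63, -0.279]
wrist_force: [-0.2, -0.0, -0.7]
opening: 0.462
finger_force: 50.6
```

Request:
servo_tool(
  motion="3.5 0.1 0 0.1 0 0 0; 3.5 0 0 0 0 0 0; 3.5 0 0 0 0 0 0",
)

```text
time_s: 7.8
eef_pos: [469.8, 81.0, 52.5]
ee_rot: [0.263, 0.676, 0.63, -0.279]
wrist_force: [-0.9, 1.5, 5.1]
opening: 0.465
finger_force: 51.1
```

Request:
servo_tool(
  motion="3.5 0.1 0 0.1 0 0 0; 3.5 0 0 0 0 0 0; 3.5 0 0 0 0 0 0",
)

```text
time_s: 8.1
eef_pos: [469.9, 80.9, 52.4]
ee_rot: [0.263, 0.676, 0.629, -0.279]
wrist_force: [-4.8, 4.3, 24.8]
opening: 0.46
finger_force: 52.9
```

Request:
servo_tool(
  motion="3.5 -0.1 0 -0.1 0 0 0; 3.9 0 0 0 0 0 0; 4.2 0 0 0 0 0 0; 4.6 0 0 0 0 0 0; 5.2 0 0 0 0 0 0; 6.5 0 0 0 0 0 0; 8 0 0 0 0 0 0; 8 0 0 0 0 0 0",
  newtons=20,
)

```text
time_s: 8.9
eef_pos: [469.6, 81.0, 52.1]
ee_rot: [0.262, 0.676, 0.63, -0.279]
wrist_force: [-0.7, 0.9, -0.8]
opening: 0.936
finger_force: 0.0
```

Request:
servo_tool(
  motion="8 0 0 0 0 0 0; 8 0 0 0 0 0 0; 8 0 0 -1 0 0 0; 8 0 0 -3 0 0 0; 8 0 0 -4 0 0 0; 8 0 0 -4 0 0 0; 8 0 0 -2 0 0 0; 8 0 0 0 0 0 0",
)

```text
time_s: 9.7
eef_pos: [476.8, 182.0, 153.3]
ee_rot: [0.263, 0.676, 0.63, -0.277]
wrist_force: [-0.1, -0.6, -0.2]
opening: 0.938
finger_force: 0.0
```

```bash
python3 - <<'E'
from h import *
s=read_state(); print(s['eef_pos'],s['opening'],s['wrist_force'])
for n in('scene','wrist','top'):
    c,a,d=snap(n,n+'3')
    P=np.array([bydepth(c,u,v,d[v,u]) for v in range(400) for u in range(640) if d[v,u]>0])
    Q=P[(abs(P[:,0]-468)<40)&(abs(P[:,1]-77)<35)&(P[:,2]>20)]
    for z in (30,50,70,92,105):
        q=Q[abs(Q[:,2]-z)<4]
        if len(q): print(n,z,len(q),q.min(0)[:2],q.max(0)[:2],np.median(q,0))
a=cv2.imread('pics/scene3.png');b=cv2.imread('pics/wrist3.png')
cv2.imwrite('pics/c3.png',np.hstack([cv2.resize(a[200:320,320:440],(400,400)),cv2.resize(b[0:400,120:520],(400,400))]))
E
```

```text
[476.80435127 182.00575586 153.31956995] 0.9376052091984652 [-0.0931182  -0.55987444 -0.21068436]
scene 30 59 [448.21889245  56.21501323] [477.31653154  90.34142107] [452.85203163  67.65746762  29.55380851]
scene 50 63 [448.68548939  56.59453333] [477.77813094  93.66141006] [454.03891705  66.79037424  49.80816209]
scene 70 63 [449.01612094  57.19773321] [474.80753181  93.83398077] [454.09056129  68.89469482  69.52064641]
scene 92 69 [448.59521312  56.7193399 ] [472.86601442  92.12950555] [453.06611126  68.83545208  92.24232685]
scene 105 270 [449.03653819  57.22261662] [489.16492329  95.910625  ] [466.71095606  75.99306733 105.49893066]
wrist 30 310 [451.2737398   85.16199325] [489.65535562 100.24502084] [471.09974566  96.1692295   30.10175557]
wrist 50 340 [450.4335118   77.88401836] [489.80966119  99.6811949 ] [471.73590677  96.21887579  50.06848406]
wrist 70 375 [451.49633712  75.21962531] [490.82396752  99.62334367] [471.6280376   95.22524409  69.98562776]
wrist 92 447 [451.00332786  77.38272044] [490.85639976  99.44619474] [471.37515836  95.20833124  91.96119857]
wrist 105 754 [450.38771503  59.8116664 ] [490.36621957  98.54888082] [470.57136753  86.34975586 105.19006724]
top 30 9 [448.69880004  77.2698393 ] [487.39540128  97.84474982] [471.12324406  94.74323779  29.90610005]
top 50 6 [457.90311764  75.35449203] [487.7081372   98.23830576] [471.70693759  95.64313366  48.70448432]
top 70 6 [453.44563671  91.8710487 ] [480.329662    96.55349522] [466.92134626  94.80431409  69.66571588]
top 92 11 [449.01729484  83.83295597] [486.02173164  97.75314257] [467.72850603  94.7444305   93.19358392]
top 105 160 [449.04154851  59.23346631] [486.21722606  97.00915608] [467.55221238  78.361274   104.67930997]
```

View pics/c3.png

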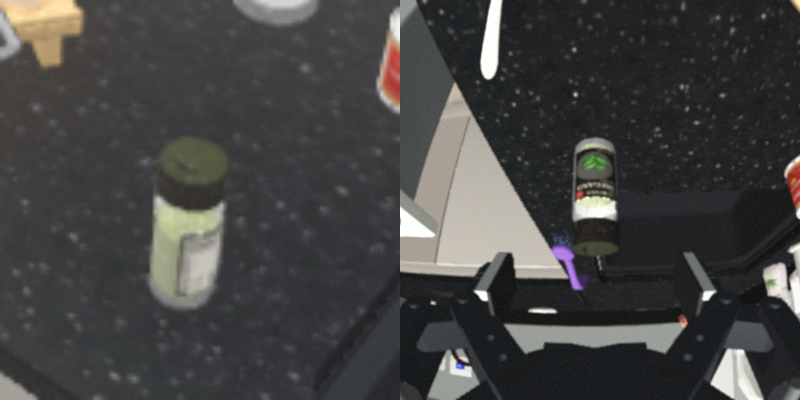

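The jar stands upright at about (469,78), base on the worktop: scene crop (188,225), wrist crop (596,195), released. Next I go above it with the tool vertical.

```bash
python3 - <<'E'
from h import *
plan([469,78,195],down(-4),8)
E
```

```text
rv deg [ 0.15133282 45.03648657 -0.0465967 ]
[-1.29  0.    0.51] [ 0.02  5.63 -0.01]
[-1.33  0.    0.38] [ 0.02  5.63 -0.01]
[-1.36  0.    0.24] [ 0.02  5.63 -0.01]
[-1.38  0.    0.11] [ 0.02  5.63 -0.01]
[-1.39  0.   -0.03] [ 0.02  5.63 -0.01]
[-1.38  0.   -0.16] [ 0.02  5.63 -0.01]
[-1.35  0.   -0.3 ] [ 0.02  5.63 -0.01]
[-1.32  0.   -0.43] [ 0.02  5.63 -0.01]
```

Request:
servo_tool(
  motion="8 -1.29 0 0.51 0 5.63 0; 8 -1.33 0 0.38 0 5.63 0; 8 -1.36 0 0.24 0 5.63 0; 8 -1.38 0 0.11 0 5.63 0; 8 -1.39 0 -0.03 0 5.63 0; 8 -1.38 0 -0.16 0 5.63 0; 8 -1.35 0 -0.3 0 5.63 0; 8 -1.32 0 -0.43 0 5.63 0",
)

```text
time_s: 10.65
eef_pos: [468.4, 77.5, 195.3]
ee_rot: [0.0, 0.732, 0.682, 0.003]
wrist_force: [0.8, -0.6, -0.3]
opening: 0.938
finger_force: 0.0
```

Request:
servo_tool(
  motion="8 0 0 0 0 0 0; 8 0 0 0 0 0 0",
)

```text
time_s: 10.85
eef_pos: [468.5, 77.2, 194.9]
ee_rot: [0.001, 0.732, 0.681, 0.001]
wrist_force: [-0.4, 0.1, 0.7]
opening: 0.936
finger_force: 0.0
```

```bash
python3 - <<'E'
from h import *
plan([469,78,70],down(-4),1)
E
```

```text
rv deg [ 0.1589212   0.02915315 -0.16776924]
[9.000e-02 1.000e-02 1.249e+01] [ 0.16  0.03 -0.17]
```

Request:
servo_tool(
  motion="8 0.1 0.05 1.5 0 0 0; 8 0 0 3 0 0 0; 8 0 0 3.5 0 0 0; 8 0 0 2.5 0 0 0; 8 0 0 1.3 0 0 0; 8 0 0 0.7 0 0 0; 8 0 0 0 0 0 0; 8 0 0 0 0 0 0",
)

```text
time_s: 11.65
eef_pos: [470.5, 79.6, 71.4]
ee_rot: [0.002, 0.731, 0.682, 0.002]
wrist_force: [0.6, 0.5, -0.6]
opening: 0.937
finger_force: 0.0
```

Request:
servo_tool(
  motion="6 0 0 0 0 0 0; 5 0 0 0 0 0 0; 4.4 0 0 0 0 0 0; 4 0 0 0 0 0 0; 3.5 0 0 0 0 0 0; 3.5 0 0 0 0 0 0; 3.5 0 0 0 0 0 0; 3.5 0 0 0 0 0 0",
  newtons=30,
)

```text
time_s: 12.45
eef_pos: [470.1, 79.4, 71.0]
ee_rot: [0.001, 0.731, 0.682, 0.002]
wrist_force: [-2.4, 0.2, 6.9]
opening: 0.471
finger_force: 29.5
```

```bash
python3 - <<'E'
from h import *
s=read_state();P=np.array(s['eef_pos']);print(P,s['opening'],s['finger_force'])
U=P+[0,0,140]; N=down(53.5)
plan(np.array([464.8,403.5,U[2]]),N,10,U,rot(s['ee_rot']))
E
```

```text
[470.10187279  79.41808301  71.02954512] 0.4712146466025298 29.467213097959757
rv deg [  0.23252264   0.08287185 -57.4952237 ]
[ 3.23 -0.28  0.  ] [ 0.02  0.01 -5.75]
[3.24 0.05 0.  ] [ 0.02  0.01 -5.75]
[3.22 0.37 0.  ] [ 0.02  0.01 -5.75]
[3.17 0.69 0.  ] [ 0.02  0.01 -5.75]
[3.08 1.01 0.  ] [ 0.02  0.01 -5.75]
[2.97 1.31 0.  ] [ 0.02  0.01 -5.75]
[2.82 1.6  0.  ] [ 0.02  0.01 -5.75]
[2.64 1.87 0.  ] [ 0.02  0.01 -5.75]
[2.44 2.13 0.  ] [ 0.02  0.01 -5.75]
[2.22 2.36 0.  ] [ 0.02  0.01 -5.75]
```

Request:
servo_tool(
  motion="3.5 0 0 -1 0 0 0; 3.5 0 0 -2.5 0 0 0; 3.5 0 0 -4 0 0 0; 3.5 0 0 -4 0 0 0; 3.5 0 0 -3.5 0 0 0; 3.5 0 0 -2 0 0 0; 3.5 0 0 -0.8 0 0 0; 3.5 0 0 0 0 0 0",
  newtons=45,
)

```text
time_s: 13.25
eef_pos: [469.4, 79.4, 249.2]
ee_rot: [0.002, 0.731, 0.682, 0.002]
wrist_force: [-0.8, 0.2, -2.2]
opening: 0.466
finger_force: 45.7
```

Request:
servo_tool(
  motion="3.5 3.23 -0.28 0 0 0 -5.75; 3.5 3.24 0.05 0 0 0 -5.75; 3.5 3.22 0.37 0 0 0 -5.75; 3.5 3.17 0.69 0 0 0 -5.75; 3.5 3.08 1.01 0 0 0 -5.75; 3.5 2.97 1.31 0 0 0 -5.75; 3.5 2.82 1.6 0 0 0 -5.75; 3.5 2.64 1.87 0 0 0 -5.75",
)

```text
time_s: 14.05
eef_pos: [464.5, 339.9, 246.8]
ee_rot: [0.001, 0.405, 0.914, -0.0]
wrist_force: [1.2, -0.2, -0.4]
opening: 0.468
finger_force: 45.7
```

Request:
servo_tool(
  motion="3.5 2.44 2.13 0 0 0 -5.75; 3.5 2.22 2.36 0 0 0 -5.75; 3.5 0 0 0 0 0 0; 3.5 0 0 0 0 0 0; 3.5 0 0 0 0 0 0",
)

```text
time_s: 14.55
eef_pos: [463.9, 402.8, 247.7]
ee_rot: [0.001, 0.314, 0.95, 0.0]
wrist_force: [0.4, -1.1, -0.2]
opening: 0.465
finger_force: 45.9
```

```bash
python3 - <<'E'
from h import *
s=read_state();print(s['eef_pos'],s['opening'],np.round(rot(s['ee_rot']),3))
plan([464.8,403.5,s['eef_pos'][2]],down(53.5),1)
for n in('top','scene','wrist'):
    c,a,d=snap(n,n+'4')
    P=np.array([bydepth(c,u,v,d[v,u]) for v in range(400) for u in range(640) if d[v,u]>0])
    Q=P[(np.hypot(P[:,0]-464,P[:,1]-403)<27)]
    for z in (180,190,200,215,230,250,270):
        q=Q[abs(Q[:,2]-z)<4]
        if len(q): print(n,z,len(q),q.min(0)[:2],q.max(0)[:2])
b=cv2.imread('pics/wrist4.png'); a=cv2.imread('pics/scene4.png')
cv2.imwrite('pics/c4.png',np.hstack([cv2.resize(a[80:240,180:340],(400,400)),cv2.resize(b[0:400,120:520],(400,400))]))
E
```

```text
[463.87998174 402.76283168 247.66601798] 0.4652652652338031 [[-0.803  0.596  0.003]
 [ 0.596  0.803 -0.001]
 [-0.002  0.001 -1.   ]]
rv deg [ 0.05609095  0.13815876 -0.05905922]
[-0.03  0.11  0.  ] [ 0.06  0.14 -0.06]
scene 180 39 [445.39338189 381.05086334] [472.80141832 411.08416372]
scene 190 53 [444.6797172  379.28351399] [474.41985993 411.05425229]
scene 200 56 [444.0346735  379.45352828] [476.14259554 409.74128192]
scene 215 60 [444.20676457 378.03019566] [481.10958175 410.5510371 ]
scene 230 55 [443.45271996 379.92474442] [480.53153637 411.922769  ]
scene 250 35 [442.62953167 377.4560662 ] [479.29795568 413.22415093]
scene 270 22 [441.80189167 377.99318531] [480.65301066 406.18808075]
wrist 180 87 [446.08061677 396.0460132 ] [468.48859274 421.38882264]
wrist 190 128 [445.05565115 388.05058149] [470.26013587 422.41604422]
wrist 200 237 [444.89707975 388.57495723] [470.15744969 422.48613226]
wrist 215 300 [444.78744318 389.33558409] [469.6091304  422.60621283]
wrist 230 382 [444.84545912 389.80194769] [469.74741282 422.7816489 ]
wrist 250 936 [440.6208211  387.39649465] [475.27386843 429.24666147]
wrist 270 1490 [440.59262255 378.47100662] [485.9722986  429.27373139]
```

View pics/c4.png

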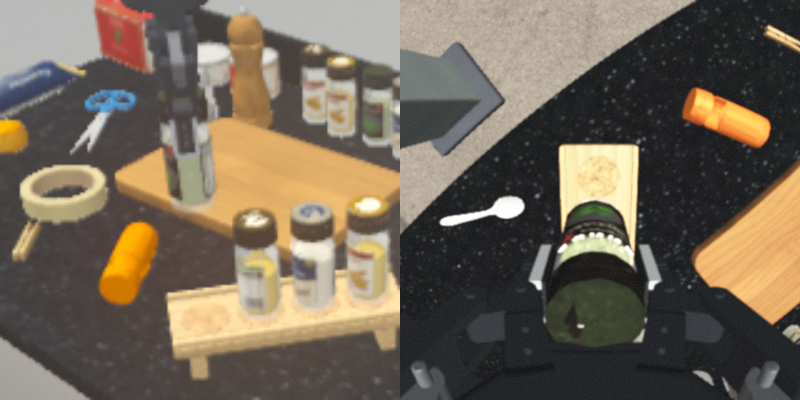

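Wrist crop: the cork at (598,177) is clear and in line with the held jar. Scene: the jar hangs above the board and the row is undisturbed.

```bash
python3 - <<'E'
from h import *
c=load('wrist4'); im=cv2.imread('pics/wrist4.png').astype(int)
print('cork w', onz(c,318,177,45), 'depth',bydepth(c,318,177,c['d'][177,318]))
# board edges at row v: lips z52, crop x 559..638 -> cols 279..358 at v=150 ; end corners
A,B=onz(c,120+160,146,52),onz(c,120+237,146,52); print(A,B,(A+B)/2,np.linalg.norm(A-B))
# expected: place1 + row dir * (116-81=35)
u=np.array([-.804,.594]); print('place1 from end', ((A+B)/2)[:2]-35*u)
# jar lid in hand: rims left/right at lid shoulder
E
```

```text
cork w [468.08808958 405.19075959  45.        ] depth [468.05991342 405.20938272  45.14131972]
[415.51472673 394.05733216  52.        ] [463.9813108  459.47795151  52.        ] [439.74801876 426.76764183  52.        ] 81.41785558790129
place1 from end [467.88801876 405.97764183]
```

Request:
servo_tool(
  motion="3.5 0.1 0.3 1 0 0 0; 3.5 0 0 2.5 0 0 0; 3.5 0 0 3 0 0 0; 3.5 0 0 2.5 0 0 0; 3.5 0 0 1.7 0 0 0; 3.5 0 0 1 0 0 0; 3.5 0 0 0 0 0 0; 3.5 0 0 0 0 0 0",
)

```text
time_s: 15.5
eef_pos: [465.7, 406.6, 132.3]
ee_rot: [0.002, 0.313, 0.95, 0.001]
wrist_force: [0.3, 0.8, -0.8]
opening: 0.466
finger_force: 45.9
```

```bash
python3 - <<'E'
from h import *
from scipy.optimize import least_squares
s=read_state();print(s['eef_pos'],s['opening'],s['wrist_force'])
def fit(Q):
    q=Q[:,:2]; r=least_squares(lambda p:np.hypot(q[:,0]-p[0],q[:,1]-p[1])-20.5,np.median(q,0)+[12,12],loss='soft_l1').x; return r
for n in('scene','wrist'):
    c,a,d=snap(n,n+'5')
    P=np.array([bydepth(c,u,v,d[v,u]) for v in range(400) for u in range(640) if d[v,u]>0])
    for nm,(x,y),zs in (('held',(466,404),((65,85),(85,105))),('n1',(508.3,370),((60,85),(85,105),(130,145)))):
        for z0,z1 in zs:
            q=P[(np.hypot(P[:,0]-x,P[:,1]-y)<27)&(P[:,2]>z0)&(P[:,2]<z1)]
            if len(q)>20: 
                r=least_squares(lambda p:np.hypot(q[:,0]-p[0],q[:,1]-p[1])-20.5,[x,y],loss='soft_l1').x; print(n,nm,z0,len(q),r.round(1))
a=cv2.imread('pics/scene5.png');b=cv2.imread('pics/wrist5.png')
cv2.imwrite('pics/c5.png',np.hstack([cv2.resize(a[130:240,235:345],(400,400),interpolation=2),cv2.resize(b[100:300,220:420],(400,400))]))
E
```

```text
[465.67817639 406.60677829 132.25867251] 0.46582137498695214 [ 0.25477052  0.83431176 -0.77193381]
scene held 65 114 [467.8 405.6]
scene held 85 126 [467.5 405.6]
scene n1 60 149 [510.6 374.2]
scene n1 85 118 [510.7 374.4]
scene n1 130 100 [511.1 374.1]
wrist held 65 402 [467.9 405.5]
wrist held 85 688 [467.6 405.7]
```

View pics/c5.png

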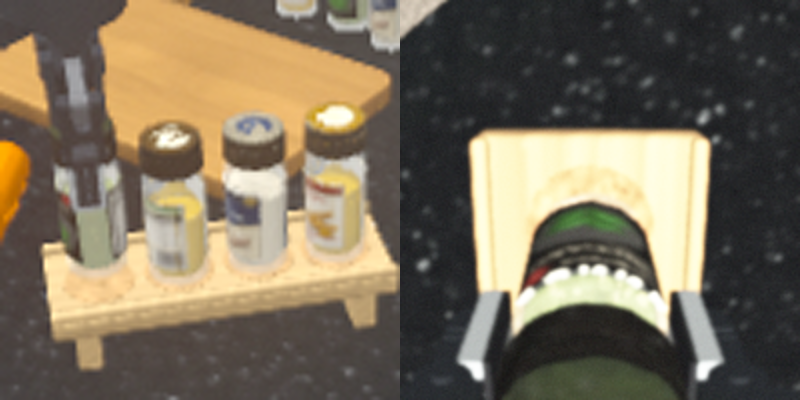

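The jar is upright and centred between the lips: scene crop (95,215), wrist (590,240), with the cork showing evenly. I'll extrapolate the row from the neighbours with the same fit.

```bash
python3 - <<'E'
from h import *
from scipy.optimize import least_squares
c=load('scene5');d=c['d'];N=[]
P=np.array([bydepth(c,u,v,d[v,u]) for v in range(400) for u in range(640) if d[v,u]>0])
for x,y in ((510.7,374.2),(553,341),(596,309)):
    q=P[(np.hypot(P[:,0]-x,P[:,1]-y)<26)&(P[:,2]>62)&(P[:,2]<143)]
    r=least_squares(lambda p:np.hypot(q[:,0]-p[0],q[:,1]-p[1])-20.5,[x,y],loss='soft_l1').x; N.append(r)
N=np.array(N);print(N.round(1),np.linalg.norm(np.diff(N,axis=0),axis=1))
u=(N[0]-N[2])/np.linalg.norm(N[0]-N[2]); t=N.mean(0)+108*u
e=t-np.array([467.7,405.6]); M=rot(read_state()['ee_rot']);print('target',t,'err',e,'tool',M[:2,:2].T@e)
E
```

```text
[[510.9 374.4]
 [554.2 341.9]
 [597.7 309.7]] [54.13972662 54.08435306]
target [467.65198566 406.49731885] err [-0.04801434  0.89731885] tool [0.57227774 0.69280872]
```

Request:
servo_tool(
  motion="3.5 0.05 0.06 0.4 0 0 0; 3.5 0 0 0.5 0 0 0; 3.5 0 0 0.3 0 0 0; 3.5 0 0 0.15 0 0 0; 3.5 0 0 0 0 0 0; 3.5 0 0 0 0 0 0",
)

```text
time_s: 16.2
eef_pos: [465.4, 407.3, 118.2]
ee_rot: [0.002, 0.313, 0.95, 0.001]
wrist_force: [0.1, 0.1, -0.7]
opening: 0.467
finger_force: 45.9
```

Request:
servo_tool(
  motion="3.5 0 0 0.15 0 0 0; 3.5 0 0 0 0 0 0; 3.5 0 0 0 0 0 0",
)

```text
time_s: 16.5
eef_pos: [465.4, 407.3, 116.6]
ee_rot: [0.002, 0.313, 0.95, 0.001]
wrist_force: [-0.5, -0.5, -0.4]
opening: 0.467
finger_force: 45.9
```

Request:
servo_tool(
  motion="3.5 0 0 0.1 0 0 0; 3.5 0 0 0 0 0 0; 3.5 0 0 0 0 0 0",
)

```text
time_s: 16.8
eef_pos: [465.6, 407.3, 116.2]
ee_rot: [0.002, 0.313, 0.95, 0.001]
wrist_force: [-1.0, -1.8, 5.6]
opening: 0.464
finger_force: 46.3
```

```bash
cat > chk.py <<'E'
from h import *
from scipy.optimize import least_squares
import sys
c,a,d=snap('scene',sys.argv[1])
P=np.array([bydepth(c,u,v,d[v,u]) for v in range(400) for u in range(640) if d[v,u]>0]);N=[]
for z0,z1 in ((58,80),(80,100),(132,144)):
  N=[]
  for x,y in ((467.6,406),(510.7,374.2),(554,342),(597.5,309.7)):
    q=P[(np.hypot(P[:,0]-x,P[:,1]-y)<25)&(P[:,2]>z0)&(P[:,2]<z1)]
    N.append(least_squares(lambda p:np.hypot(q[:,0]-p[0],q[:,1]-p[1])-20.5,[x,y],loss='soft_l1').x)
  N=np.array(N); u=(N[1]-N[3])/np.linalg.norm(N[1]-N[3]); e=N[0]-(N[1:].mean(0)+108*u)
  print(z0,N.round(1).tolist(),'err along/across',e@u,e@[u[1],-u[0]])
E
python3 chk.py s6
```

```text
58 [[467.4, 406.5], [510.6, 374.0], [553.9, 342.0], [597.4, 310.0]] err along/across -0.10205047665737571 0.5256219972903644
80 [[467.1, 406.2], [510.6, 374.2], [553.9, 342.0], [597.3, 309.9]] err along/across -0.015465180943063124 -0.26233743377054763
132 [[467.6, 406.9], [511.0, 374.2], [554.5, 341.1], [598.0, 309.7]] err along/across 0.5847310526535785 0.7110436202901563
```

Request:
servo_tool(
  motion="3.5 0 0 -0.05 0 0 0; 3.9 0 0 0 0 0 0; 4.2 0 0 0 0 0 0; 4.6 0 0 0 0 0 0; 5.2 0 0 0 0 0 0; 6.2 0 0 0 0 0 0; 7 0 0 0 0 0 0; 7 0 0 0 0 0 0",
  newtons=20,
)

```text
time_s: 17.65
eef_pos: [465.4, 407.3, 116.1]
ee_rot: [0.002, 0.313, 0.95, 0.001]
wrist_force: [-0.6, -0.5, -0.6]
opening: 0.821
finger_force: 0.0
```

Request:
servo_tool(
  motion="7 0 0 0 0 0 0; 7 0 0 -0.5 0 0 0; 7 0 0 -2 0 0 0; 7 0 0 -4 0 0 0; 7 0 0 -4 0 0 0; 7 0 0 -3 0 0 0; 7 0 0 -1 0 0 0; 7 0 0 0 0 0 0",
)

```text
time_s: 18.45
eef_pos: [465.2, 407.5, 262.7]
ee_rot: [0.003, 0.313, 0.95, 0.002]
wrist_force: [-0.1, -0.3, -0.6]
opening: 0.817
finger_force: 0.0
```

```bash
python3 chk.py s7; python3 - <<'E'
import cv2
a=cv2.imread('pics/s7.png'); cv2.imwrite('pics/c7.png',cv2.resize(a[110:290,180:420],(800,600),interpolation=2))
E
```

```text
58 [[467.2, 406.2], [510.7, 374.3], [553.9, 341.6], [597.5, 309.9]] err along/across -0.01687211412780563 -0.04009112113202618
80 [[467.3, 406.1], [510.5, 374.2], [554.0, 341.9], [597.3, 309.7]] err along/across -0.14430479361908347 -0.24175221544222
132 [[467.5, 406.1], [511.1, 374.4], [554.5, 341.4], [598.0, 309.5]] err along/across 0.17506410827258972 -0.4499538231993652
```

View pics/c7.png

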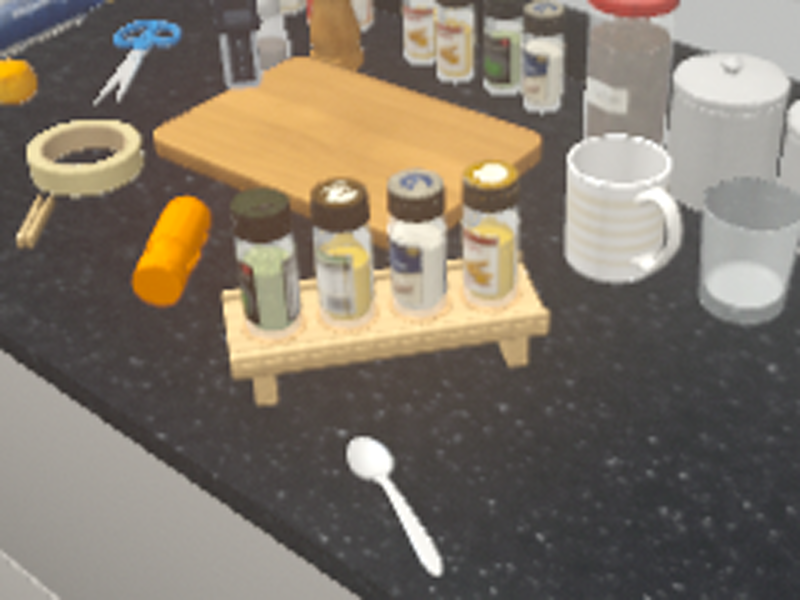

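The four jars stand in an even row, with the new one at crop (268,265). The gripper is clear and nothing else has moved.

```bash
python3 -c "from bench import *; print(hand_in())"
```

```text
the job is handed in; nothing more can be done
None
```

The lying jar was stood upright on the worktop and released, then set on place1; by camera fit it is within about 0.5 mm of an even four-jar row, and the job was handed in at about 18.5 s (verdict not shown).

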